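Change over the oil can and the thread spool in the bench caddy

ROBOT

A 7-joint arm with a two-finger parallel gripper is mounted at the origin on a cart in front of the work surface, level with it; the furniture and walls round the work are solid. World frame = base frame: x ahead of the robot, y to its left, z up, the work surface at z = 0. Lengths are in m, angles in degrees, forces in N, time in s.
With the tool pointing down it reaches from about 0.4 to 0.85 m from the base axis. Payload 10.4 kg.
Tool frame: the origin (TCP) lies midway between the tips of the shut fingers; the grasp point (between the pads) lies 19 mm behind it (ctrl.hold_point_z is the distance from the TCP to the grasp point, in m); z points along the fingers, y is the line along which they close (so a half turn about z gives the same grasp; the last joint's range is limited). The gripper opens to 87 mm and grips with 3 to 60 N. Pads are 19 mm wide; open, the fingers measure 117 mm over their backs; the gripper's body (75 mm by 190 mm) begins 51 mm behind the grasp point.
Start: joints at [-66.497, 19.034, -3.707, 83.658, 1.238, 77.344, -5.071], TCP at [0.262, 0.567, 0.223] pointing down, gripper open.
Joint ranges: [-148.97, 148.97], [-28.65, 121.19], [-84.17, 76.75], [9.2, 138.47], [-72.65, 252.65], [3.7, 117.97], [-149.18, 149.18]. Speed limits (degrees/s): [127.2, 127.2, 159.86, 159.86, 180, 180, 180].

INTERFACE

Orientations are given as [roll, pitch, yaw] about the fixed x, y, z axes, in that order (R = Rz(yaw) Ry(pitch) Rx(roll)).
In Python, from bench import ctrl gives the robot as it stands.
- The arm moves only by the shell command python3 -m handwheel 'ROWS' [OPENING] [FORCE]. ROWS is JSON, a list of rows, each a list of 2 entries, a list of its own where there are three numbers: the shift along the tool's x, y, z as a fraction of full scale, then the turn, a rotation vector about the tool's x, y, z as a fraction of full scale. A call has 1 to 10 rows; each row shifts and turns the commanded pose from where the row before left it, along the tool's axes as they then stand; what a row does not reach is not made up. Full scale, the value 1, is 0.15 m for a shift and 90 degrees for a turn. A row lasts 1/10 s, in which the tool goes at most 50 mm and 8.59 degrees, less where a joint would pass 70% of its speed; a pose out of reach is approached as far as the arm can. A call with a number of a shift or a turn outside -1 to 1 is refused whole. A call with a gripper value outside its range is refused whole. OPENING is the opening, from 0 (shut) to 1 (fully open), set as the call begins (- or left out, the last holds). The fingers move at their own pace and stop on an object; FORCE is the grip in N (left out, the last holds). Time passes only in rows, so rows that do not move let the fingers close. It gives the time, the measured TCP pose, the force, the opening and the grip force at its end, in the units of the state.
- ctrl.read_state(): the state, without advancing time (a new reading comes with each control period).
- ctrl.capture(name): name is "side" or "top"; returns a dict with "image" (384x512x3 uint8, blue, green, red), "range_z" (384x512 float32, m along the optical axis (not along the pixel's ray), 0 where there is no reading), "mtx" (3x3 intrinsics, pixels), "k1" (the pictures are not rectified: a ray, as slopes to the right and down, at radius r is drawn at 1 + k1 r^2 times it, then the intrinsics apply), "R" (3x3) and "t" (3): a world point X has camera coordinates R X + t. Camera axes: x right, y down, z forward; pixel columns grow to the right and rows downward; lengths in m; the calibration is good to about 2 mm. A picture is of the moment at which its call begins.
- ctrl.close_job(): hands the job in; it is judged then, once.
The state is a dict: "clock": time; "joints": joint angles; "qd": joint speeds; "joint_torque": joint torques, N m; "tcp_pos": TCP position; "orientation": TCP orientation; "ft_force": force on the tool from outside, world axes, zero at the start; "wrist_torque": the same for the moment, N m; "opening": opening from 0.0 (shut) to 1.0 (fully open); "finger_force": force on a finger pad.
Only numpy, scipy, OpenCV 4.12 (cv2) and the standard library are available. Lean on these libraries where they do the work, as an engineer would, in place of code of your own. Each camera call takes 0.05 s, during which the arm holds its last target. There are 200 camera calls.

TASK

The brass oil can and the spool of thread stand in each other's place in the wooden three-recess caddy. Change them over: each must end standing upright in the recess the other one had, down on the recess floor, then let go. Keep the oil can upright so that it does not leak, and leave the tack tin in its recess and the other spool, the one out on the bench, alone.

Things in the scene. Friction and masses are not known exactly. Their poses are not given: they have to be found in the camera images.
- caddy: low wooden block, fixed to the bench, 106 (x) x 360 (y) x 16 mm, with a row of three equal round recesses along its y axis, 120 mm apart; each recess is 78 mm in diameter and 6 mm deep. One holds the oil can, one the spool, one the tack tin, in any order. Origin at the centre of the underside, z up; -x is the side towards the robot. The bench in front of it (its -x side) is clear for 100 mm and serves to park a thing.
- recess_left (a point): centre of the floor of the recess at the caddy's +y end, 10 mm above the bench
- recess_middle (a point): centre of the floor of the middle recess, 10 mm above the bench
- recess_right (a point): centre of the floor of the recess at the caddy's -y end, 10 mm above the bench
- oil_can_center (a point): small brass oil can, loose, about 0.09 kg: round body 58 mm in diameter; a cone from 30 to 70 mm up; then a straight upright spout on the axis, 9 mm thick at its foot tapering to 4 mm at the top, 125 mm above the underside. The point is on the axis half-way up (62.5 mm above the underside), z up. Take it by the lower half of the spout, 75 to 100 mm up; a hand cannot reach down to the body.
- spool_center (a point): wooden spool of dark brown thread standing in the caddy, loose, about 0.045 kg, 50 mm high: flanges 40 mm in diameter and 8 mm thick at the top and at the bottom, between them thread 22 mm thick to the touch. The point is its centre, 25 mm above the underside; z is its axis. Take it from above by the upper flange or across both flanges.
- tack_tin: open round tin of tacks, 68 mm in diameter, 24 mm high, standing in one of the recesses; it stays there. Origin at the centre of its underside.
- bench_spool_center (a point): bystander: a second spool (blue thread) of the same shape and size, standing on the bench to the left of the caddy. The point is its centre, 25 mm above the underside. Not to be moved.
- brush_main: in the way, fixed: a glue brush standing up on a shoe sole on a wooden block (block 312 mm long in x, 144 mm wide, sole top 97 mm above the bench) to the right of the caddy. Its handle leans towards the caddy and ends 330 mm above the bench, 20 mm farther in x and 85 mm in y than its origin, which lies 97 mm above the bench. It has no part in the job; pass above it or well clear of it.
Mind the look-alikes: they are no part of the job. Leave any purple look-alike of the part that bears oil_can_center alone.

How it is judged:
By the outcome, as a careful person would: the job done as asked, in the order asked, and still so for the second after the job is handed in, with the robot touching nothing.
It also fails if it takes over 67 s, if anything falls off the work surface, if the arm or the gripper's body presses on something with over 40 N, if the wrist force passes 120 N, or if a joint passes its speed limit or range.

## Working session

There is one attempt and no reset: what is moved stays moved. The work goes in short steps, Python scripts to look and compute and a shell command to move; the robot and the scene stay as the last step left them, time stands still between calls to the robot, and variables do not carry over. Pictures are saved under pics/ and viewed, at most 10 in all, crops included, and the job is handed in when it is done.

```bash
mkdir -p pics; ls; cat > h.py <<'E'
import numpy as np, cv2
from bench import ctrl
def cap(n):
    c=ctrl.capture(n); return c
def pts(c):
    h,w=c["range_z"].shape
    v,u=np.mgrid[0:h,0:w].astype(float)
    K=np.array(c["mtx"])
    n=cv2.undistortPoints(np.stack([u.ravel(),v.ravel()],1).reshape(-1,1,2),K,np.array([c["k1"],0,0,0.])).reshape(h,w,2)
    z=c["range_z"]
    P=np.dstack([n[...,0]*z,n[...,1]*z,z])
    return (P-np.array(c["t"]).ravel())@np.array(c["R"])   # R^T (P-t)
E
python3 - <<'E'
from h import *
for n in("top","side"):
    c=cap(n); cv2.imwrite(f"pics/{n}1.png",c["image"]); np.savez(f"{n}1.npz",**c)
    print(n,c["mtx"],c["k1"],-np.array(c["R"]).T@np.array(c["t"]).ravel(),c["R"])
print(ctrl.read_state(),ctrl.hold_point_z)
E
```

```text
pics
top [[481.74596918   0.         252.46777393]
 [  0.         481.74596918 188.53128947]
 [  0.           0.           1.        ]] -0.09075152220139876 [0.47938367 0.03165074 1.3825358 ] [[-0.01585287 -0.99984664 -0.00744223]
 [-0.99852493  0.0162176  -0.05181653]
 [ 0.05192927  0.00660981 -0.99862889]]
side [[421.28075481   0.         259.10489083]
 [  0.         421.28075481 189.5596654 ]
 [  0.           0.           1.        ]] -0.028216945979884504 [0.33322582 1.03771068 0.88785927] [[-0.97829266 -0.20711992  0.00669413]
 [-0.13248984  0.60029962 -0.7887248 ]
 [ 0.15934213 -0.77249059 -0.61470999]]
{'clock': 0.1, 'joints': array([-66.49738393,  19.06832099,  -3.7049135 ,  83.70096016,
         1.2395528 ,  77.34451109,  -5.06973766]), 'qd': array([-0.09556671, -0.03539343,  0.03826053, -0.14837844,  0.0307972 ,
        0.01655464, -0.09081912]), 'joint_torque': array([ 9.76442170e-04, -6.24543571e+01,  2.45252793e-02, -3.90714741e+01,
       -6.14751200e-02,  3.67681368e-02,  8.09949279e-05]), 'tcp_pos': array([0.26202007, 0.56703735, 0.22183573]), 'orientation': array([-1.79926315e+02,  5.99205893e-03,  1.55202967e+02]), 'ft_force': array([-0.13997099,  0.01123519,  0.89774983]), 'wrist_torque': array([-0.01844888, -0.02746747, -0.00712596]), 'finger_force': 0.0, 'opening': 1.0012868095305996} 0.0187
```

View pics/top1.png

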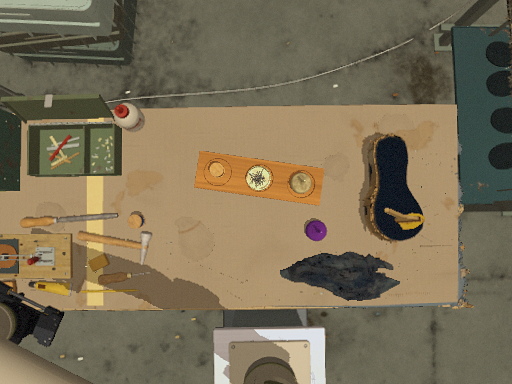

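View pics/side1.png

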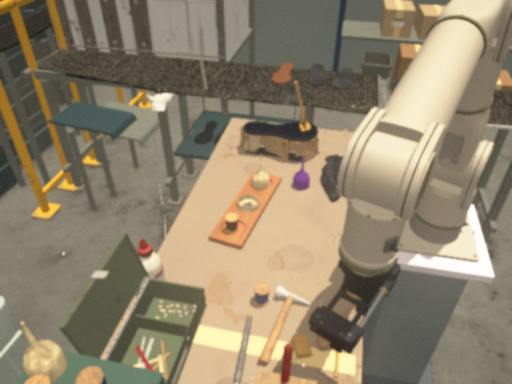

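The top view shows a caddy with a spool at (217,170) in the left recess, the tack tin at (258,178) in the middle and a brass can at (301,181) in the right recess. 
- **Cans:** brass at (301,181) and purple at (316,230) on the bench. The brass one in the caddy fits the description.
- **Spools:** (217,170) in the caddy and (136,220) on the bench. The caddy one is meant.

Next I'll measure these and confirm them in a crop.

```bash
python3 - <<'E'
from h import *
t=dict(np.load("top1.npz")); s=dict(np.load("side1.npz"))
a=cv2.resize(t["image"][130:250,180:340],None,fx=4,fy=4,interpolation=2)
b=cv2.resize(s["image"][150:260,200:330],None,fx=4,fy=4,interpolation=2)
cv2.imwrite("pics/crop1.png",cv2.resize(a,(640,480))[:, :])
P=pts(t);Q=pts(s)
# caddy top: height band, region
def reg(P,x,y,z):
    return (P[...,0]>x[0])&(P[...,0]<x[1])&(P[...,1]>y[0])&(P[...,1]<y[1])&(P[...,2]>z[0])&(P[...,2]<z[1])
for v,u in((170,217),(178,258),(181,301),(230,316),(220,136),(163,240),(200,240)): print((u,v),P[v,u].round(4))
import sys
img=t["image"].astype(int)
m=reg(P,(0.35,.7),(-.25,.25),(.008,.2))
lab=cv2.connectedComponentsWithStats(m.astype(np.uint8))
for i in range(1,lab[0]):
    if lab[2][i,4]>30:
        X=P[lab[1]==i]; print(lab[2][i],X.mean(0).round(3))
i=1+np.argmax(lab[2][1:,4]); X=P[lab[1]==i]
m2=lab[1]==i
low=X[(X[:,2]<.024)]
r=cv2.minAreaRect((low[:,:2]*1000).astype(np.float32)); print("rect",r, "ztop med",np.median(low[:,2]))
for n,PP in(("top",P),("side",Q)):
  for nm,x,y,z in(("spool",(.4,.65),(.05,.22),(.05,.08)),("can body",(.4,.65),(-.22,-.04),(.035,.1)),("spout",(.4,.65),(-.22,-.04),(.085,.16))):
    mm=reg(PP,x,y,z); Y=PP[mm]
    if len(Y): print(n,nm,len(Y),Y.mean(0).round(4),Y.min(0).round(4),Y.max(0).round(4),cv2.minEnclosingCircle((Y[:,:2]*1000).astype(np.float32)))
E
```

```text
(217, 170) [0.6006 0.1371 0.0635]
(258, 178) [0.5799 0.0245 0.0199]
(301, 181) [ 0.565  -0.091   0.0858]
(316, 230) [ 0.4318 -0.1311  0.0662]
(136, 220) [0.4663 0.3657 0.0505]
(240, 163) [0.6243 0.0752 0.0124]
(240, 200) [0.5189 0.0771 0.0008]
[ 194  151  131   55 4507] [0.581 0.021 0.02 ]
[306 220  21  21 352] [ 0.43  -0.133  0.048]
[303 252  55   8 239] [ 0.357 -0.181  0.025]
rect ((581.8184814453125, 22.44879150390625), (362.5935363769531, 106.67012786865234), 80.84398651123047) ztop med 0.01511013304687908
top spool 167 [0.6031 0.1396 0.0601] [0.5839 0.1204 0.0528] [0.6234 0.1599 0.067 ] ((603.3980712890625, 139.9254150390625), 20.088104248046875)
top can body 621 [ 0.5008 -0.1124  0.0539] [ 0.4029 -0.1629  0.035 ] [ 0.5908 -0.0669  0.0977] ((499.4151611328125, -119.35905456542969), 97.68209075927734)
top spout 19 [ 0.5001 -0.113   0.1113] [ 0.427  -0.1372  0.0858] [ 0.567  -0.091   0.1368] ((497.0064392089844, -113.33040618896484), 72.92684936523438)
side spool 108 [0.6003 0.1429 0.0585] [0.5813 0.1222 0.0509] [0.62   0.163  0.0633] ((601.4154052734375, 142.22357177734375), 21.153366088867188)
side can body 365 [ 0.5021 -0.0998  0.0544] [ 0.401  -0.1458  0.0352] [ 0.5867 -0.0616  0.0986] ((493.01641845703125, -107.36526489257812), 96.6202163696289)
side spout 42 [ 0.5068 -0.1094  0.1028] [ 0.4249 -0.14    0.0854] [ 0.5644 -0.0836  0.1335] ((493.5443115234375, -109.70440673828125), 73.46517944335938)
```

View pics/crop1.png

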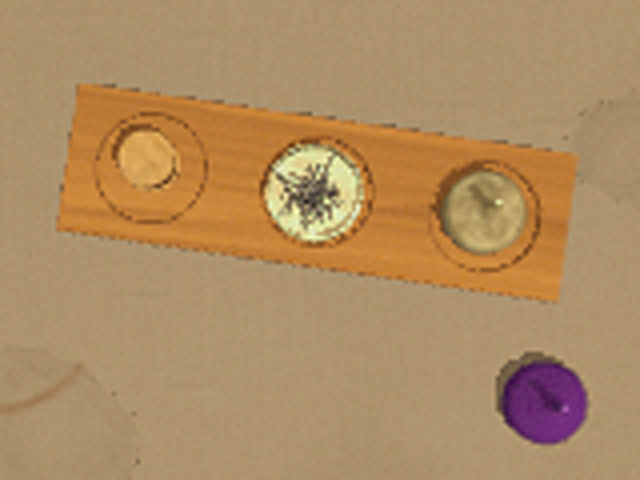

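The crop confirms both: the brass can is at the right end with its axis upright, and the wooden spool is at the left end. The purple can stands apart on the bench. Now I'll fit the can and brush positions precisely.

```bash
cat >> h.py <<'E'
from scipy.optimize import least_squares
def can(P,c0,z0=.010,R=.045):
    z=P[...,2]-z0; d=np.hypot(P[...,0]-c0[0],P[...,1]-c0[1])
    X=P[(d<R)&(z>.034)&(z<.15)]
    prof=lambda z:np.interp(z,[0,.03,.07,.125],[.029,.029,.0045,.002])
    f=lambda p:np.hypot(X[:,0]-p[0],X[:,1]-p[1])-prof(X[:,2]-z0-p[2])
    r=least_squares(f,[*c0,0],loss="soft_l1",f_scale=.002); sp=X[X[:,2]-z0>.075]
    return r.x.round(4),len(X),np.sqrt(np.mean(r.fun**2)).round(4),(len(sp),np.median(sp,0).round(4) if len(sp) else None)
def flange(P,c0,zt,R=.035):
    d=np.hypot(P[...,0]-c0[0],P[...,1]-c0[1]); X=P[(d<R)&(abs(P[...,2]-zt)<.006)]
    (x,y),r=cv2.minEnclosingCircle((X[:,:2]*1000).astype(np.float32)); return round(x/1e3,4),round(y/1e3,4),round(r),len(X),np.median(X[:,2]).round(4),X[:,:2].mean(0).round(4)
E
python3 - <<'E'
from h import *
for n in("top","side"):
    P=pts(dict(np.load(n+"1.npz")))
    print(n,"can",can(P,(.562,-.096)),"spool",flange(P,(.602,.141),.06))
    b=P[(P[...,2]>.12)&(P[...,2]<.36)&(P[...,1]<-.16)&(P[...,1]>-.5)&(P[...,0]>.3)&(P[...,0]<.8)]
    for z in np.arange(.12,.36,.04):
        k=b[(b[:,2]>=z)&(b[:,2]<z+.04)]
        if len(k): print(round(z,2),len(k),k.min(0).round(3),k.max(0).round(3))
    # caddy top centre
    img=dict(np.load(n+"1.npz"))["image"].astype(int)
    m=(P[...,0]>.45)&(P[...,0]<.7)&(P[...,1]>-.25)&(P[...,1]<.25)&(img[...,2]-img[...,0]>90)&(P[...,2]>.005)&(P[...,2]<.03)
    m=cv2.morphologyEx(m.astype(np.uint8),cv2.MORPH_OPEN,np.ones((2,2)))>0
    print("rect",cv2.minAreaRect((P[m][:,:2]*1000).astype(np.float32)),np.median(P[m][:,2]))
E
```

```text
top can (array([ 0.564 , -0.0949,  0.0022]), 305, np.float64(0.0023), (10, array([ 0.564 , -0.0928,  0.1158]))) spool (0.6034, 0.1399, 20, 162, np.float64(0.0603), array([0.6031, 0.1396]))
0.12 57 [ 0.449 -0.411  0.121] [ 0.461 -0.329  0.16 ]
0.16 84 [ 0.453 -0.387  0.16 ] [ 0.467 -0.319  0.199]
0.2 39 [ 0.462 -0.342  0.201] [ 0.472 -0.306  0.24 ]
0.24 29 [ 0.468 -0.311  0.243] [ 0.477 -0.285  0.278]
0.28 39 [ 0.473 -0.288  0.28 ] [ 0.484 -0.255  0.319]
0.32 22 [ 0.48  -0.261  0.322] [ 0.487 -0.25   0.332]
rect ((555.5634765625, 22.056381225585938), (363.5057067871094, 153.4738006591797), 80.86477661132812) 0.015070812283528972
side can (array([ 5.613e-01, -9.370e-02,  1.000e-04]), 178, np.float64(0.0031), (25, array([ 0.5613, -0.0931,  0.0976]))) spool (0.6014, 0.1422, 21, 102, np.float64(0.0589), array([0.6008, 0.1424]))
0.12 47 [ 0.448 -0.392  0.121] [ 0.458 -0.318  0.159]
0.16 43 [ 0.453 -0.378  0.161] [ 0.464 -0.315  0.2  ]
0.2 29 [ 0.459 -0.335  0.201] [ 0.471 -0.297  0.24 ]
0.24 23 [ 0.465 -0.309  0.243] [ 0.477 -0.276  0.278]
0.28 28 [ 0.471 -0.286  0.28 ] [ 0.482 -0.25   0.319]
0.32 9 [ 0.476 -0.258  0.321] [ 0.484 -0.248  0.329]
rect ((515.6243896484375, 451.362548828125), (198.94837951660156, 1211.904541015625), 7.957014560699463) 0.014398178826810114
```

```bash
python3 -m handwheel '[[[0,0,-0.1],[0,0,0.09]],[[0,0,-0.1],[0,0,0.09]],[[0,0,-0.1],[0,0,0.09]],[[0,0,-0.1],[0,0,0.09]],[[0,0,-0.1],[0,0,0.09]],[[0,0,-0.1],[0,0,0.09]],[[0,0,-0.1],[0,0,0.09]],[[0,0,0],[0,0,0.09]],[[0,0,0],[0,0,0]]]' 0.7 12
```

```text
clock: 1.0
tcp_pos: [0.2621, 0.5674, 0.3275]
orientation: [180.0, 0.0, 90.3]
ft_force: [-0.2, -0.4, 0.4]
opening: 0.7
finger_force: 0.0
```

Can at about (0.5625,-0.0945), spool at about (0.602,0.141), and the brush tip at y=-0.25 is well clear. Moving over the spool.

```bash
python3 -m handwheel '[[[-0.25,0.2,0],[0,0,0]],[[-0.25,0.2,0],[0,0,0]],[[-0.25,0.2,0],[0,0,0]],[[-0.25,0.2,0],[0,0,0]],[[-0.25,0.2,0],[0,0,0]],[[-0.25,0.2,0],[0,0,0]],[[-0.25,0.2,0],[0,0,0]],[[-0.25,0.2,0],[0,0,0]],[[-0.25,0.2,0],[0,0,0]],[[-0.25,0.2,0],[0,0,0]]]'; python3 -m handwheel '[[[0,0,0],[0,0,0]]]'
```

```text
clock: 2.0
tcp_pos: [0.5654, 0.1928, 0.327]
orientation: [-180.0, 0.0, 90.7]
ft_force: [0.8, 1.0, 0.1]
opening: 0.702
finger_force: 0.0
clock: 2.1
tcp_pos: [0.5679, 0.1868, 0.3267]
orientation: [180.0, 0.2, 90.1]
ft_force: [-0.6, 0.2, 0.3]
opening: 0.698
finger_force: 0.0
```

```bash
python3 -m handwheel '[[[-0.04,0.03,0.17],[0,0,0]],[[-0.04,0.03,0.17],[0,0,0]],[[-0.04,0.03,0.17],[0,0,0]],[[-0.04,0.03,0.17],[0,0,0]],[[-0.04,0.03,0.17],[0,0,0]],[[-0.04,0.03,0.17],[0,0,0]],[[-0.04,0.03,0.17],[0,0,0]],[[-0.02,0.02,0.17],[0,0,0]],[[0,0,0],[0,0,0]],[[0,0,0],[0,0,0]]]'
```

```text
clock: 3.1
tcp_pos: [0.5992, 0.1499, 0.1236]
orientation: [-179.9, 0.0, 90.5]
ft_force: [0.5, 0.0, 0.2]
opening: 0.698
finger_force: 0.0
```

```bash
python3 - <<'E'
from h import *
c=cap("side"); s=ctrl.read_state(); print(s["tcp_pos"],s["orientation"])
im=c["image"][150:280,180:330]; cv2.imwrite("pics/hover.png",cv2.resize(im,None,fx=4,fy=4,interpolation=2))
P=pts(c); print(flange(P,(.602,.141),.06))
E
```

```text
[0.59979627 0.15016885 0.12453248] [ 1.79963765e+02 -2.61761996e-02  9.05176032e+01]
(0.6008, 0.1405, 21, 103, np.float64(0.0588), array([0.6003, 0.1423]))
```

View pics/hover.png

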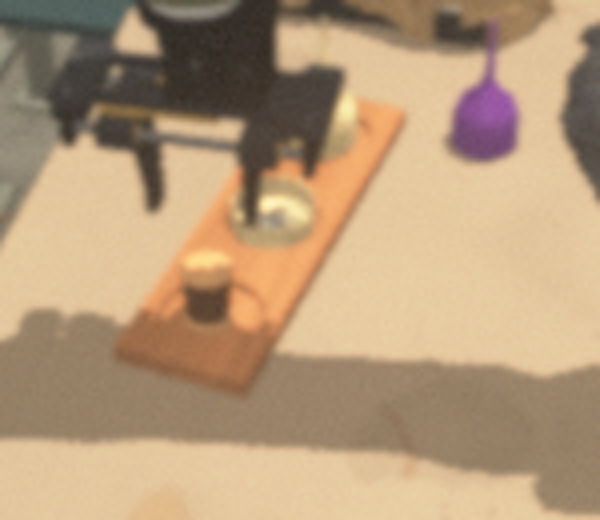

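The hover view shows the dark-brown spool at crop pixel (205,285), with the fingers spread along x ahead of it. I'll shift -9 mm in y and descend.

```bash
python3 -m handwheel '[[[-0.06,0.015,0],[0,0,0]],[[0,0,0.1],[0,0,0]],[[0,0,0.1],[0,0,0]],[[0,0,0.1],[0,0,0]],[[0,0,0.1],[0,0,0]],[[0,0,0.1],[0,0,0]],[[0,0,0.09],[0,0,0]],[[0,0,0],[0,0,0]],[[0,0,0],[0,0,0]]]'; python3 -m handwheel '[[[0,0,0],[0,0,0]],[[0,0,0],[0,0,0]],[[0,0,0],[0,0,0]],[[0,0,0],[0,0,0]],[[0,0,0],[0,0,0]],[[0,0,0],[0,0,0]],[[0,0,0],[0,0,0]],[[0,0,0],[0,0,0]]]' 0.3 12
```

```text
clock: 4.05
tcp_pos: [0.6019, 0.1407, 0.0349]
orientation: [-180.0, 0.0, 90.4]
ft_force: [1.1, -0.7, -0.1]
opening: 0.697
finger_force: 0.0
clock: 4.85
tcp_pos: [0.6022, 0.1408, 0.0353]
orientation: [180.0, -0.0, 90.4]
ft_force: [0.1, -0.5, 4.1]
opening: 0.417
finger_force: 11.6
```

```bash
python3 -m handwheel '[[[0,0,-0.03],[0,0,0]],[[0,0,-0.1],[0,0,0]],[[0,0,-0.1],[0,0,0]],[[0,0,0],[0,0,0]],[[0,0,0],[0,0,0]]]'; python3 - <<'E'
from h import *
c=cap("side"); cv2.imwrite("pics/lift.png",cv2.resize(c["image"][170:270,190:310],None,fx=5,fy=5,interpolation=2)); s=ctrl.read_state(); print(s["opening"],s["ft_force"],s["finger_force"])
E
```

```text
clock: 5.35
tcp_pos: [0.6022, 0.141, 0.0703]
orientation: [179.9, -0.0, 90.4]
ft_force: [0.5, -0.6, 0.2]
opening: 0.415
finger_force: 11.9
0.4176429188697386 [-0.41884103 -0.23686591  0.59518754] 11.867404741351493
```

View pics/lift.png

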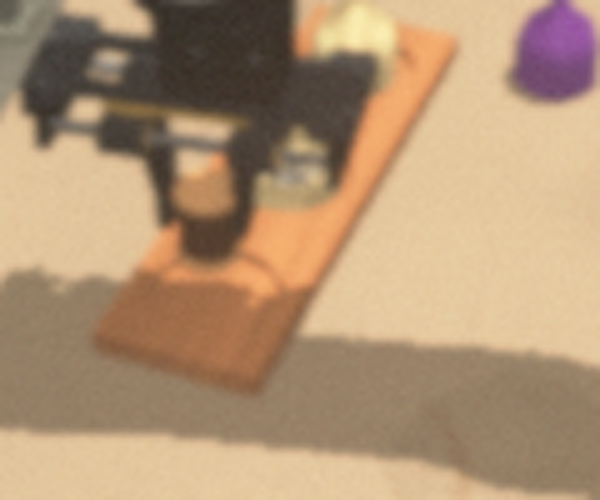

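Spool held upright. Parking it in front of the middle recess at (0.475,0.03).

```bash
python3 -m handwheel '[[[0,0,-0.17],[0,0,0]],[[0,0,-0.17],[0,0,0]],[[-0.12,-0.14,0],[0,0,0]],[[-0.12,-0.14,0],[0,0,0]],[[-0.12,-0.14,0],[0,0,0]],[[-0.12,-0.14,0],[0,0,0]],[[-0.12,-0.14,0],[0,0,0]],[[-0.12,-0.14,0],[0,0,0]],[[0,0,0],[0,0,0]],[[0,0,0],[0,0,0]]]'; python3 -m handwheel '[[[0,0,0.14],[0,0,0]],[[0,0,0.14],[0,0,0]],[[0,0,0.14],[0,0,0]],[[0,0,0.14],[0,0,0]],[[0,0,0],[0,0,0]],[[0,0,0],[0,0,0]]]'
```

```text
clock: 6.4
tcp_pos: [0.4765, 0.032, 0.1204]
orientation: [180.0, -0.0, 90.4]
ft_force: [0.3, 0.8, -0.7]
opening: 0.417
finger_force: 11.9
clock: 7.0
tcp_pos: [0.477, 0.0323, 0.0366]
orientation: [-180.0, 0.0, 90.4]
ft_force: [0.5, -0.6, -0.3]
opening: 0.416
finger_force: 11.9
```

```bash
python3 -m handwheel '[[[0,0,0.03],[0,0,0]],[[0,0,0.03],[0,0,0]],[[0,0,0.008],[0,0,0]],[[0,0,0],[0,0,0]],[[0,0,0],[0,0,0]]]'
```

```text
clock: 7.5
tcp_pos: [0.4768, 0.0319, 0.0265]
orientation: [180.0, -0.0, 90.4]
ft_force: [-0.4, -0.1, -0.2]
opening: 0.415
finger_force: 11.9
```

```bash
python3 -m handwheel '[[[0,0,0.007],[0,0,0]],[[0,0,0],[0,0,0]],[[0,0,0],[0,0,0]]]'
```

```text
clock: 7.8
tcp_pos: [0.4768, 0.0319, 0.0254]
orientation: [180.0, -0.0, 90.4]
ft_force: [-0.5, 1.5, 1.4]
opening: 0.415
finger_force: 11.9
```

```bash
python3 -m handwheel '[[[0,0,0],[0,0,0]],[[0,0,0],[0,0,0]],[[0,0,0],[0,0,0]],[[0,0,0],[0,0,0]],[[0,0,-0.1],[0,0,0]],[[0,0,-0.2],[0,0,0]],[[0,0,-0.3],[0,0,0]],[[0,0,-0.3],[0,0,0]],[[0,0,-0.3],[0,0,0]],[[0,0,0],[0,0,0]]]' 0.65 12;  python3 -m handwheel '[[[-0.14,0.095,0],[0,0,0]],[[-0.14,0.095,0],[0,0,0]],[[-0.14,0.095,0],[0,0,0]],[[-0.14,0.095,0],[0,0,0]],[[-0.14,0.095,0],[0,0,0]],[[-0.14,0.095,0],[0,0,0]],[[0,0,0],[0,0,0]],[[0,0,0],[0,0,0]]]' 0.4
python3 - <<'E'
from h import *
s=ctrl.read_state(); print(s["tcp_pos"])
for n in("side","top"):
    c=cap(n); P=pts(c); print(n,"can",can(P,(.5625,-.095)),"spool",flange(P,(.477,.032),.05))
    if n=="side": cv2.imwrite("pics/side3.png",cv2.resize(c["image"][140:260,190:330],None,fx=5,fy=5,interpolation=2))
E
```

```text
clock: 8.8
tcp_pos: [0.4794, 0.0322, 0.2111]
orientation: [179.5, -0.2, 90.4]
ft_force: [-0.1, -0.1, -0.4]
opening: 0.652
finger_force: 0.0
clock: 9.6
tcp_pos: [0.5628, -0.0937, 0.2047]
orientation: [-179.9, 0.0, 90.3]
ft_force: [-0.4, 0.1, -0.6]
opening: 0.403
finger_force: 0.0
[ 0.56276245 -0.0936986   0.20467651]
side can (array([ 0.5613, -0.0941,  0.    ]), 174, np.float64(0.0031), (23, array([ 0.5607, -0.0926,  0.0999]))) spool (0.4757, 0.0341, 20, 85, np.float64(0.0489), array([0.4752, 0.0337]))
top can (array([ 0.5623, -0.0984,  0.0125]), 27, np.float64(0.0015), (0, None)) spool (0.4781, 0.0305, 20, 159, np.float64(0.0496), array([0.4783, 0.0308]))
```

View pics/side3.png

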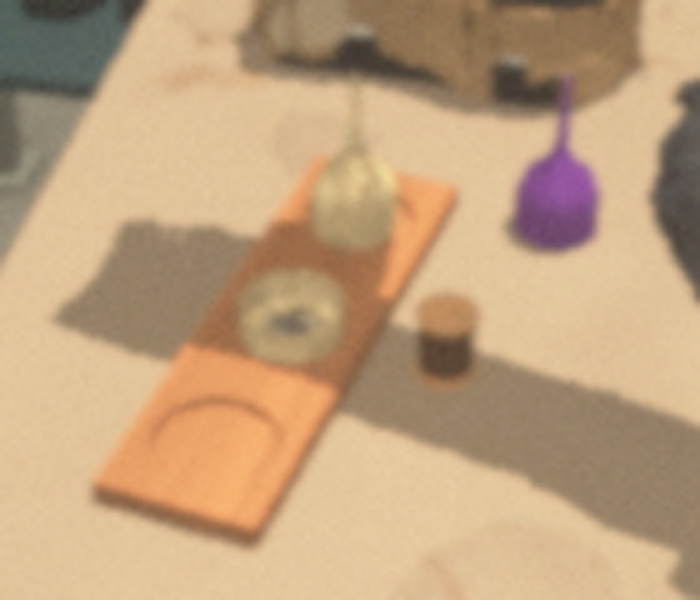

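Spool parked upright at crop (447,335); can untouched at (355,190), under the hand. Descending onto the spout.

```bash
python3 -m handwheel '[[[0,0,0.1],[0,0,0]],[[0,0,0.1],[0,0,0]],[[0,0,0.1],[0,0,0]],[[0,0,0.1],[0,0,0]],[[0,0,0.1],[0,0,0]],[[0,0,0.1],[0,0,0]],[[0,0,0.1],[0,0,0]],[[-0.003,0,0.1],[0,0,0]],[[0,0,0],[0,0,0]],[[0,0,0],[0,0,0]]]';  python3 -m handwheel '[[[0,0,0],[0,0,0]],[[0,0,0],[0,0,0]],[[0,0,0],[0,0,0]],[[0,0,0],[0,0,0]],[[0,0,0],[0,0,0]],[[0,0,0],[0,0,0]],[[0,0,0],[0,0,0]]]' 0 20
```

```text
clock: 10.7
tcp_pos: [0.5631, -0.0941, 0.0851]
orientation: [-180.0, 0.0, 90.4]
ft_force: [1.2, -0.4, 1.5]
opening: 0.403
finger_force: 0.0
clock: 11.4
tcp_pos: [0.5631, -0.0939, 0.0855]
orientation: [180.0, -0.0, 90.4]
ft_force: [-0.6, -0.1, 3.9]
opening: 0.075
finger_force: 20.1
```

```bash
python3 -m handwheel '[[[0,0,-0.02],[0,0,0]],[[0,0,-0.05],[0,0,0]],[[0,0,-0.08],[0,0,0]],[[0,0,-0.1],[0,0,0]],[[0,0,-0.1],[0,0,0]],[[0,0,-0.08],[0,0,0]],[[0,0,-0.04],[0,0,0]],[[0,0,0],[0,0,0]],[[0,0,0],[0,0,0]]]'; python3 - <<'E'
from h import *
c=cap("side"); cv2.imwrite("pics/lift2.png",cv2.resize(c["image"][100:240,210:330],None,fx=4,fy=4,interpolation=2)); s=ctrl.read_state(); print(s["opening"],s["ft_force"],s["finger_force"])
E
```

```text
clock: 12.3
tcp_pos: [0.5628, -0.0938, 0.1554]
orientation: [-180.0, -0.0, 90.4]
ft_force: [-0.6, -0.0, -0.7]
opening: 0.078
finger_force: 20.0
0.07261322871385269 [-0.18783025  0.03463111 -1.11737937] 19.952315103158753
```

View pics/lift2.png

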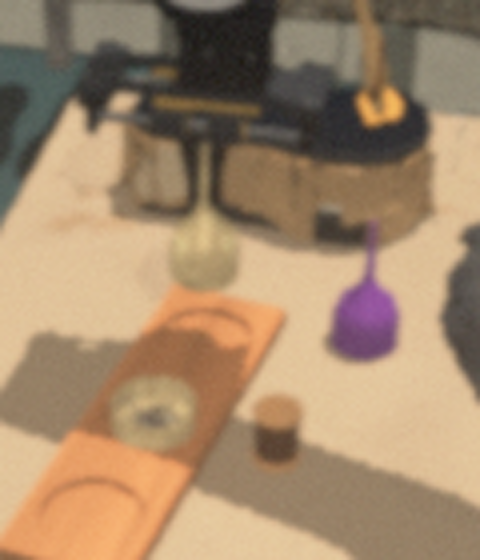

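Can held upright at crop (205,250). Moving it smoothly to the left recess.

```bash
python3 -m handwheel '[[[0.03,0.01,0],[0,0,0]],[[0.06,0.01,0],[0,0,0]],[[0.09,0.015,0],[0,0,0]],[[0.11,0.015,0],[0,0,0]],[[0.11,0.015,0],[0,0,0]],[[0.11,0.015,0],[0,0,0]],[[0.11,0.015,0],[0,0,0]],[[0.11,0.015,0],[0,0,0]],[[0.11,0.015,0],[0,0,0]],[[0.11,0.015,0],[0,0,0]]]';  python3 -m handwheel '[[[0.11,0.015,0],[0,0,0]],[[0.11,0.015,0],[0,0,0]],[[0.11,0.015,0],[0,0,0]],[[0.11,0.015,0],[0,0,0]],[[0.1,0.015,0],[0,0,0]],[[0.08,0.015,0],[0,0,0]],[[0.06,0.015,0],[0,0,0]],[[0.04,0,0],[0,0,0]],[[0.01,0,0],[0,0,0]],[[0,0,0],[0,0,0]]]'; python3 -m handwheel '[[[0,0,0],[0,0,0]]]'
```

```text
clock: 13.35
tcp_pos: [0.5832, 0.0502, 0.1558]
orientation: [180.0, -0.0, 90.4]
ft_force: [1.1, -0.0, -0.8]
opening: 0.077
finger_force: 20.0
clock: 14.35
tcp_pos: [0.598, 0.158, 0.1558]
orientation: [-180.0, 0.0, 90.4]
ft_force: [-0.0, -0.4, 0.1]
opening: 0.076
finger_force: 20.0
clock: 14.45
tcp_pos: [0.598, 0.1575, 0.1559]
orientation: [180.0, 0.0, 90.4]
ft_force: [-1.1, 0.5, -1.8]
opening: 0.078
finger_force: 20.0
```

```bash
python3 -m handwheel '[[[-0.03,0.013,0],[0,0,0]],[[-0.045,0,0],[0,0,0]],[[-0.03,0,0.03],[0,0,0]],[[0,0,0.06],[0,0,0]],[[0,0,0.09],[0,0,0]],[[0,0,0.09],[0,0,0]],[[0,0,0.07],[0,0,0]],[[0,0,0.04],[0,0,0]],[[0,0,0],[0,0,0]],[[0,0,0],[0,0,0]]]';python3 - <<'E'
from h import *
for n in("side","top"):
    c=cap(n); P=pts(c)
    if n=="side": cv2.imwrite("pics/low.png",cv2.resize(c["image"][160:260,190:300],None,fx=5,fy=5,interpolation=2))
    print(n,can(P,(.600,.142),.03,.04))
E
```

```text
clock: 15.45
tcp_pos: [0.6003, 0.1426, 0.099]
orientation: [180.0, -0.0, 90.4]
ft_force: [-0.4, -0.1, -0.9]
opening: 0.075
finger_force: 20.0
side (array([ 0.5994,  0.1489, -0.0102]), 339, np.float64(0.0088), (166, array([0.6028, 0.1529, 0.1337])))
top (array([0.5895, 0.1036, 0.    ]), 1, np.float64(0.0), (1, array([0.59  , 0.1056, 0.1741])))
```

View pics/low.png

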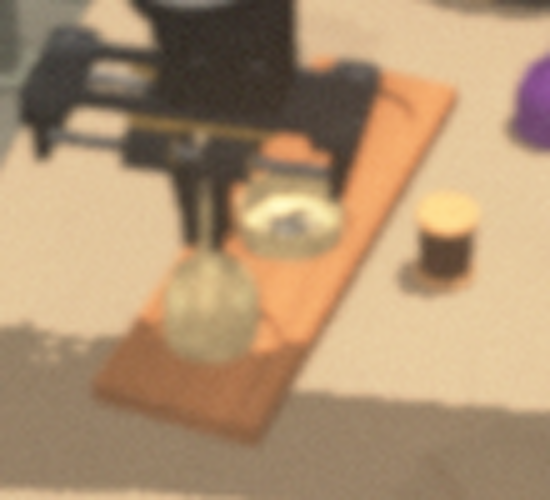

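The can is upright over the left recess, at crop (210,310). Lowering it onto the floor.

```bash
python3 -m handwheel '[[[0,0,0.03],[0,0,0]],[[0,0,0.03],[0,0,0]],[[0,0,0.02],[0,0,0]],[[0,0,0.005],[0,0,0]],[[0,0,0],[0,0,0]],[[0,0,0],[0,0,0]]]'
```

```text
clock: 16.15
tcp_pos: [0.6001, 0.1426, 0.0861]
orientation: [180.0, -0.0, 90.4]
ft_force: [-0.7, -0.3, -1.7]
opening: 0.076
finger_force: 20.0
```

```bash
python3 -m handwheel '[[[0,0,0.007],[0,0,0]],[[0,0,0],[0,0,0]],[[0,0,0],[0,0,0]]]'
```

```text
clock: 16.45
tcp_pos: [0.6004, 0.1426, 0.0855]
orientation: [180.0, -0.0, 90.4]
ft_force: [-0.6, 0.3, 4.0]
opening: 0.073
finger_force: 20.1
```

Contact felt at 4 N. Releasing, rising, and returning over the spool.

```bash
python3 -m handwheel '[[[0,0,0],[0,0,0]],[[0,0,0],[0,0,0]],[[0,0,0],[0,0,0]],[[0,0,0],[0,0,0]],[[0,0,-0.1],[0,0,0]],[[0,0,-0.2],[0,0,0]],[[0,0,-0.2],[0,0,0]],[[0,0,-0.2],[0,0,0]],[[0,0,-0.1],[0,0,0]],[[0,0,0],[0,0,0]]]' 0.4 12;  python3 -m handwheel '[[[-0.12,-0.135,0],[0,0,0]],[[-0.12,-0.135,0],[0,0,0]],[[-0.12,-0.135,0],[0,0,0]],[[-0.12,-0.135,0],[0,0,0]],[[-0.12,-0.135,0],[0,0,0]],[[-0.12,-0.135,0],[0,0,0]],[[0,0,0],[0,0,0]],[[0,0,0],[0,0,0]]]' 0.7
python3 - <<'E'
from h import *
for n in("side","top"):
    c=cap(n); P=pts(c); print(n,"can",can(P,(.6,.1425)),"spool",flange(P,(.477,.032),.05))
E
```

```text
clock: 17.45
tcp_pos: [0.6012, 0.1428, 0.2077]
orientation: [179.8, -0.1, 90.4]
ft_force: [0.5, -0.2, -0.8]
opening: 0.4
finger_force: 0.0
clock: 18.25
tcp_pos: [0.4789, 0.0339, 0.2043]
orientation: [-180.0, -0.0, 90.4]
ft_force: [-0.2, 0.7, 0.3]
opening: 0.697
finger_force: 0.0
side can (array([0.5989, 0.1423, 0.0016]), 235, np.float64(0.0026), (28, array([0.598 , 0.1442, 0.1082]))) spool (0.4751, 0.0324, 20, 84, np.float64(0.0491), array([0.4753, 0.0341]))
top can (array([0.6015, 0.1417, 0.0024]), 303, np.float64(0.0022), (11, array([0.5996, 0.1401, 0.11  ]))) spool (0.0, 0.0, 0, 0, np.float64(nan), array([nan, nan]))
  return _methods._mean(a, axis=axis, dtype=dtype,
  ret = ret.dtype.type(ret / rcount)
h.py:23: RuntimeWarning: Mean of empty slice.
  (x,y),r=cv2.minEnclosingCircle((X[:,:2]*1000).astype(np.float32)); return round(x/1e3,4),round(y/1e3,4),round(r),len(X),np.median(X[:,2]).round(4),X[:,:2].mean(0).round(4)
  ret = um.true_divide(
```

```bash
python3 -m handwheel '[[[-0.013,-0.013,0.17],[0,0,0]],[[0,0,0.17],[0,0,0]],[[0,0,0.17],[0,0,0]],[[0,0,0.17],[0,0,0]],[[0,0,0.17],[0,0,0]],[[0,0,0.17],[0,0,0]],[[0,0,0.1],[0,0,0]],[[0,0,0.06],[0,0,0]],[[0,0,0],[0,0,0]],[[0,0,0],[0,0,0]]]';  python3 -m handwheel '[[[0,0,0],[0,0,0]],[[0,0,0],[0,0,0]],[[0,0,0],[0,0,0]],[[0,0,0],[0,0,0]],[[0,0,0],[0,0,0]],[[0,0,0],[0,0,0]],[[0,0,0],[0,0,0]]]' 0.3 12
```

```text
clock: 19.35
tcp_pos: [0.4779, 0.0319, 0.0283]
orientation: [180.0, 0.0, 90.4]
ft_force: [1.0, 0.4, -0.6]
opening: 0.703
finger_force: 0.0
clock: 20.05
tcp_pos: [0.4777, 0.0318, 0.0282]
orientation: [180.0, -0.0, 90.4]
ft_force: [1.2, 0.4, 1.8]
opening: 0.42
finger_force: 13.0
```

```bash
python3 -m handwheel '[[[0,0,-0.05],[0,0,0]],[[0,0,-0.2],[0,0,0]],[[0,0,-0.2],[0,0,0]],[[0,0,-0.18],[0,0,0]],[[0,0,0],[0,0,0]]]';  python3 -m handwheel '[[[-0.1,0.07,0],[0,0,0]],[[-0.12,0.08,0],[0,0,0]],[[-0.12,0.08,0],[0,0,0]],[[-0.12,0.08,0],[0,0,0]],[[-0.12,0.08,0],[0,0,0]],[[-0.12,0.08,0],[0,0,0]],[[-0.1,0.06,0],[0,0,0]],[[-0.05,0.03,0],[0,0,0]],[[0,0,0],[0,0,0]],[[0,0,0],[0,0,0]]]'
```

```text
clock: 20.55
tcp_pos: [0.4793, 0.0319, 0.126]
orientation: [179.7, -0.1, 90.4]
ft_force: [0.4, 0.3, -0.6]
opening: 0.417
finger_force: 12.6
clock: 21.55
tcp_pos: [0.5618, -0.0945, 0.1221]
orientation: [-179.9, -0.0, 90.4]
ft_force: [0.9, 0.8, -0.2]
opening: 0.415
finger_force: 12.7
```

```bash
python3 -m handwheel '[[[0,0,0.1],[0,0,0]],[[0,0,0.12],[0,0,0]],[[0,0,0.12],[0,0,0]],[[0,0,0.1],[0,0,0]],[[0,0,0.06],[0,0,0]],[[0,0,0.04],[0,0,0]],[[0,0,0],[0,0,0]],[[0,0,0],[0,0,0]]]'; python3 - <<'E'
from h import *
c=cap("side"); cv2.imwrite("pics/low2.png",cv2.resize(c["image"][140:250,200:330],None,fx=5,fy=5,interpolation=2))
E
```

```text
clock: 22.35
tcp_pos: [0.5626, -0.0952, 0.0419]
orientation: [180.0, -0.0, 90.4]
ft_force: [-0.4, 0.1, -0.0]
opening: 0.42
finger_force: 12.7
```

View pics/low2.png

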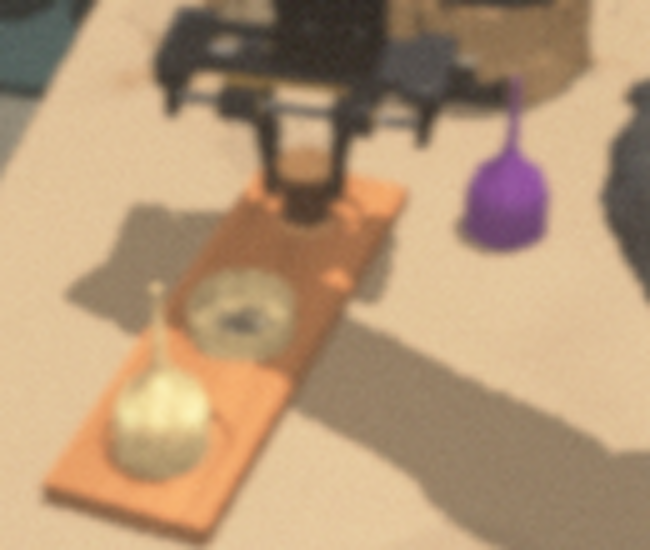

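The can stands in the left recess at crop (160,420). The spool, upright at (303,190), is over the right recess. Lowering the last few millimetres.

```bash
python3 -m handwheel '[[[0,0,0.015],[0,0,0]],[[0,0,0.01],[0,0,0]],[[0,0,0],[0,0,0]],[[0,0,0],[0,0,0]]]'
```

```text
clock: 22.8
tcp_pos: [0.5629, -0.0947, 0.0384]
orientation: [179.9, -0.0, 90.4]
ft_force: [-1.0, 1.2, 5.2]
opening: 0.422
finger_force: 13.7
```

```bash
python3 -m handwheel '[[[0,0,0.003],[0,0,0]],[[0,0,0],[0,0,0]],[[0,0,0],[0,0,0]]]'
```

```text
clock: 23.1
tcp_pos: [0.563, -0.0946, 0.0383]
orientation: [179.9, -0.1, 90.4]
ft_force: [-2.2, 2.0, 9.9]
opening: 0.418
finger_force: 13.7
```

Firm contact. Releasing, rising and moving clear, then checking.

```bash
python3 -m handwheel '[[[0,0,-0.004],[0,0,0]],[[0,0,0],[0,0,0]],[[0,0,0],[0,0,0]],[[0,0,0],[0,0,0]],[[0,0,0],[0,0,0]],[[0,0,-0.1],[0,0,0]],[[0,0,-0.2],[0,0,0]],[[0,0,-0.3],[0,0,0]],[[0,0,-0.3],[0,0,0]],[[0,0,-0.3],[0,0,0]]]' 0.65;  python3 -m handwheel '[[[0.2,-0.2,-0.1],[0,0,0]],[[0.2,-0.2,-0.1],[0,0,0]],[[0.2,-0.2,-0.1],[0,0,0]],[[0.2,-0.2,0],[0,0,0]],[[0,0,0],[0,0,0]],[[0,0,0],[0,0,0]],[[0,0,0],[0,0,0]]]'
python3 - <<'E'
from h import *
s=ctrl.read_state();print(s["clock"],s["tcp_pos"],s["qd"].round(2))
for n in("side","top"):
    c=cap(n); P=pts(c); print(n,"can",can(P,(.6,.1425)),"spool",flange(P,(.5627,-.095),.06))
    cv2.imwrite(f"pics/end_{n}.png",cv2.resize(c["image"][120:270,120:350],None,fx=3,fy=3,interpolation=2))
E
```

```text
clock: 24.1
tcp_pos: [0.5619, -0.0955, 0.2209]
orientation: [180.0, -0.0, 90.4]
ft_force: [1.1, 0.7, 0.1]
opening: 0.651
finger_force: 0.0
clock: 24.8
tcp_pos: [0.4419, 0.023, 0.2634]
orientation: [180.0, -0.0, 90.3]
ft_force: [0.4, 0.2, -0.3]
opening: 0.652
finger_force: 0.0
24.8 [0.44187801 0.02303586 0.26337622] [ 0.48  0.97  0.2  -0.12 -0.19 -0.08 -0.13]
side can (array([0.599 , 0.1419, 0.0008]), 240, np.float64(0.0024), (29, array([0.5983, 0.1438, 0.1093]))) spool (0.5602, -0.0942, 22, 74, np.float64(0.0586), array([ 0.5597, -0.0914]))
top can (array([0.6014, 0.1418, 0.0023]), 305, np.float64(0.0023), (10, array([0.5993, 0.1404, 0.1127]))) spool (0.5625, -0.0948, 20, 157, np.float64(0.0599), array([ 0.5626, -0.0951]))
```

View pics/end_side.png

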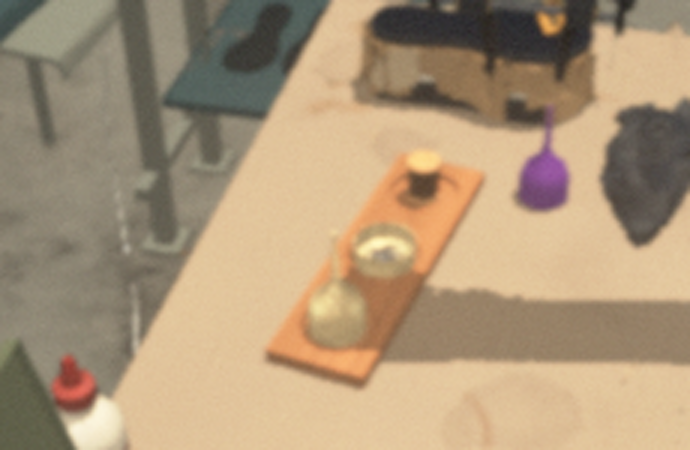

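The final view shows the can upright in the left recess at (337,310) and the spool upright in the right at (423,177). The tin is in the middle at (385,250), and the hand is clear. Handing in.

```bash
python3 -c "
from bench import ctrl
print(ctrl.close_job())"
```

```text
the job is handed in; nothing more can be done
None
```

The oil can now stands upright in the left recess and the brown spool in the right one, both on the recess floor and released; the tack tin, bench spool and purple can were not touched, and I handed the job in at about 25 s.

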